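# Seat the press die and counter-hold its hidden pinch bolt

## Task

Put the brass-coloured die upright, flange down, into the round recess on top of the green die holder and press it down firmly until it sits fully home. Then reach down into the gap behind the holder block, take the hidden hexagon bolt head by two opposite flats and hold it so that the nut runner in front, which keeps dragging the bolt slowly round, can no longer turn it. Finish still gripping the head, with the die still home; leave the other dies, tools, tape and caps where they are.

Things in the scene. Friction and masses are not known exactly. Their poses are not given: they have to be found in the camera images.
- holder: Die holder, fixed to the table. Origin at table height under the middle of its block; z up; x points from the nut runner (front) through the block to the guard (rear). Block: green with steel top, 46 mm along x, 64 mm along y, top at z 85 mm. Base plate 185 x 84 x 12 mm, x -90 to 95 mm.
- gap (a point): Middle of the mouth of the gap behind the block, 75 mm above the table. The gap is 56 mm wide along the holder's x, from the block's rear face (x 23 mm) to the guard, an upright steel plate 6 mm thick, 64 mm wide, top at z 75 mm. It is open at the top and both y ends; its floor is at z 12 mm. Axes as the holder.
- runner (a point): Middle of the fixed nut runner, a black cylinder 42 mm wide with a yellow band, lying along the holder's x in front of the block (holder x -99 to -44 mm), top at z 78 mm. Its socket on the nut turns with the bolt.
- recess (a point): Middle of the floor of the round recess in the block's top: 24.5 mm wide, 18 mm deep with a 2 mm chamfer, so its mouth is 18 mm above this point (85 mm above the table). A seated die stands 6 mm proud of the block's top.
- bolt_head (a point): Middle of the steel hexagon bolt head in the gap, on the bolt's axis, at holder x 49 mm, y 0, z 55 mm. Head 22 mm across flats, 24 mm long along the axis (holder x 37 to 61 mm). Axes: x along the bolt (as the holder's x), y the normal of one pair of flats; they turn with the bolt.
- bolt (a joint): Bolt angle about the holder's x (rad, right-handed). At 0 one pair of flats is upright, facing the holder's +y and -y; at +a the +y one faces upward by a. A hexagon repeats every 1.047 rad. Starts between -0.4 and 0.1 and creeps upward at about 0.015 rad/s, dragged by the runner with 0.06 N m; it yields only slowly to any push. Held, it stops.
- die_brass: Brass-coloured round press die, the one to seat: overall 22 mm wide, 24 mm high, loose, standing on its flange, about 40 g; origin at the middle of its underside, z up. Best gripped near its top (the lower 18 mm go into the recess). It starts on the right-hand bench; between it and the holder stands the fixed cap box with its open blue lid, about 210 mm high.
- die_wide: Bystander: grey wide die, 26 mm wide, 18 mm high; origin at its underside.
- die_slim: Bystander: grey slim die, 18 mm wide, 30 mm high; origin at its underside.
- tape_roll: Bystander: roll of packing tape lying flat, 102 mm wide, 24 mm high.
- screwdriver: Bystander: screwdriver with red handle, 205 mm long, lying.
- spanner: Bystander: open spanner 165 mm long, lying flat.
- cap_a: Bystander: white snap cap, 46 mm wide, 12 mm high.
- cap_b: Bystander: white snap cap, 46 mm wide, 12 mm high.

How it is judged:
By the outcome, as a careful person would: the job done as asked, in the order asked, and still so for the second after the job is handed in, while the arm keeps its last pose, push and grip.
It also fails if it takes over 62 s, if anything falls off the work surface, if the arm or the gripper's body presses on something with over 40 N, if the wrist force passes 120 N, or if a joint passes its speed limit or range.

## Robot

A 6-joint arm with a two-finger parallel gripper is mounted at the origin on a cart in front of the work surface, level with it; the furniture and walls round the work are solid. World frame = base frame: x ahead of the robot, y to its left, z up, the work surface at z = 0. Lengths are in m, angles in degrees, forces in N, time in s.
With the tool pointing down it reaches from about 0.35 to 0.875 m from the base axis. Payload 4.2 kg.
Tool frame: the origin (TCP) lies on the front face of the gripper's body, between the roots of the fingers; the fingertips stand 70 mm ahead of it and the grasp point (between the pads) lies 51 mm ahead of it; z points along the fingers, y is the line along which they close (so a half turn about z gives the same grasp; the last joint's range is limited). The gripper opens to 87 mm and grips with 3 to 60 N. Pads are 19 mm wide; open, the fingers measure 117 mm over their backs; the gripper's body (75 mm by 190 mm) begins 51 mm behind the grasp point.
Start: joints at [-55.944, 22.042, 0.453, 0, -68.411, -14.817], TCP at [0.206, -0.59, 0.292] pointing down, gripper open.
Joint ranges: [-179.83, 179.83], [-69.29, 118.12], [-61.27, 80.66], [-181.25, 117.63], [-171.15, -9.14], [-177.46, 177.46]. Speed limits (degrees/s): [159.86, 159.86, 180, 180, 180, 180].

## Interface

Orientations are given as a 3x3 rotation matrix whose columns are the frame's x, y, z axes.
In Python, from station import r gives the robot as it stands.
- The arm moves only by the shell command python3 -m pendant 'ROWS' [OPENING]. ROWS is JSON, a list of rows, each a list of 2 entries, a list of its own where there are three numbers: the shift along the tool's x, y, z in mm, then the turn, a rotation vector about the tool's x, y, z in rad. A call has 1 to 10 rows; each row is the pose to reach, as a shift and turn from the pose commanded when the call began, along the tool's axes at that moment; what a row does not reach only later rows make up. A row lasts 1/10 s, in which the tool goes at most 50 mm and 8.59 degrees, less where a joint would pass 70% of its speed; a pose out of reach is approached as far as the arm can. A call with a gripper value outside its range is refused whole. OPENING is the opening, from 0 (shut) to 1 (fully open), set as the call begins (- or left out, the last holds). The fingers move at their own pace and stop on an object; the grip force is fixed at half the most. Time passes only in rows, so rows that repeat a pose let the fingers close. It gives the time, the measured TCP pose, the force, the opening and the grip force at its end, in the units of the state.
- r.sense(): the state, without advancing time (a new reading comes with each control period).
- r.capture(name): name is "scene" or "top" or "wrist"; returns a dict with "frame" (384x512x3 uint8, red, green, blue), "vertical_fov" (degrees; the focal length in pixels is half the picture's height over the tangent of half this angle, whatever the lens; pixels are square), "cx", "cy" (the principal point, pixels), "distortion" ([k1, k2, p1, p2, k3] as OpenCV has them; the pictures are not rectified), "rvec" (rotation vector, rad) and "tvec" (3), from world to camera coordinates, as OpenCV has them. Camera axes: x right, y down, z forward; pixel columns grow to the right and rows downward; lengths in m; the calibration is good to about 2 mm. A picture is of the moment at which its call begins. There is no depth.
- r.finish_job(): hands the job in; it is judged then, once.
The state is a dict: "time_s": time; "joints": joint angles; "joint_velocities": joint speeds; "effort": joint torques, N m; "tcp_pos": TCP position; "ee_rot": TCP orientation; "wrist_force": force on the tool from outside, world axes, zero at the start; "moment": the same for the moment, N m; "gripper_width": opening from 0.0 (shut) to 1.0 (fully open); "gripper_force": force on a finger pad.
Only numpy, scipy, OpenCV 4.12 (cv2) and the standard library are available. Lean on these libraries where they do the work, as an engineer would, in place of code of your own. Each camera call takes 0.05 s, during which the arm holds its last target. There are 200 camera calls.

## Working session

There is one attempt and no reset: what is moved stays moved. The work goes in short steps, Python scripts to look and compute and a shell command to move; the robot and the scene stay as the last step left them, time stands still between calls to the robot, and variables do not carry over. Pictures are saved under pics/ and viewed, at most 10 in all, crops included, and the job is handed in when it is done.

```bash
ls; mkdir -p pics
cat > h.py <<'E'
import numpy as np, cv2
from station import r
def K(c):
    f=c["frame"].shape[0]/2/np.tan(np.radians(c["vertical_fov"])/2)
    return np.array([[f,0,c["cx"]],[0,f,c["cy"]],[0,0,1.]])
def ray(c,px):
    u=cv2.undistortPoints(np.array([[px]],float),K(c),np.array(c["distortion"],float))[0,0]
    R=cv2.Rodrigues(np.array(c["rvec"],float))[0];t=np.array(c["tvec"],float).ravel()
    return -R.T@t, R.T@np.array([u[0],u[1],1.])
def onz(c,px,z):
    o,d=ray(c,px); return o+d*(z-o[2])/d[2]
def proj(c,P):
    return cv2.projectPoints(np.array(P,float).reshape(-1,3),np.array(c["rvec"],float),np.array(c["tvec"],float),K(c),np.array(c["distortion"],float))[0][:,0]
def snap(n,f):
    c=r.capture(n); cv2.imwrite("pics/"+f,c["frame"][:,:,::-1]); return c
def totool(v): # world vec -> tool mm
    return np.array(r.sense()["ee_rot"]).reshape(3,3).T@np.array(v)*1000
E
python3 - <<'E'
from h import *
import pickle
cs={n:snap(n,n+"0.png") for n in("scene","top","wrist")}
pickle.dump(cs,open("c0.pkl","wb"))
im=np.vstack([np.hstack([cs["scene"]["frame"],cs["top"]["frame"]])])
a=[cv2.imread(f"pics/{n}0.png") for n in("scene","top")]
cv2.imwrite("pics/a.png",cv2.resize(np.vstack(a),None,fx=.78,fy=.78,interpolation=cv2.INTER_AREA))
s=r.sense();print(s["tcp_pos"],s["ee_rot"],s["time_s"],s["wrist_force"])
E
```

```text
pics
[ 0.20586765 -0.58977854  0.29141255] [[-9.44185865e-01 -3.29412616e-01 -6.16812666e-04]
 [-3.29413183e-01  9.44184653e-01  1.51524412e-03]
 [ 8.32445219e-05  1.63385831e-03 -9.99998662e-01]] 0.15 [ 0.68201445  0.82801536 -1.05000877]
```

View pics/top0.png

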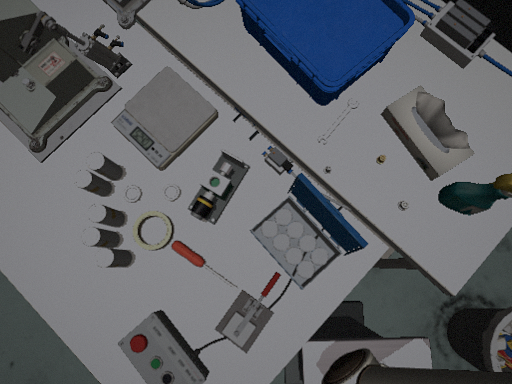

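View pics/scene0.png

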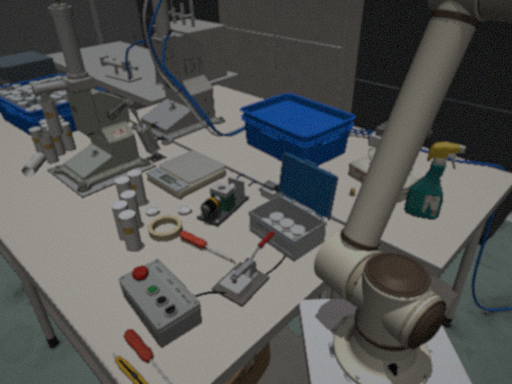

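The top view shows the brass die at about (381,159), and the other dies at (328,168) and (403,205). The holder is at about (217,185), with the runner to its lower left at (203,207). The lid stands between them, around (328,212). Next I'll enlarge the holder and locate the points.

Run:
```python
from h import *
import pickle
cs=pickle.load(open("c0.pkl","rb"));c=cs["top"]
a=cv2.imread("pics/top0.png")
x=cv2.resize(a[140:230,175:265],(540,540),interpolation=cv2.INTER_CUBIC)
y=cv2.resize(a[145:185,365:400],(260,297),interpolation=cv2.INTER_CUBIC)
o=np.zeros((540,800,3),np.uint8);o[:,:540]=x;o[:297,540:]=y;cv2.imwrite("pics/b.png",o)
hsv=cv2.cvtColor(a,cv2.COLOR_BGR2HSV)
def blobs(m,roi):
    z=np.zeros_like(m);x0,y0,x1,y1=roi;z[y0:y1,x0:x1]=m[y0:y1,x0:x1]
    n,_,st,ce=cv2.connectedComponentsWithStats(z)
    return [(st[i,4],ce[i].round(1)) for i in range(1,n) if st[i,4]>4]
br=cv2.inRange(hsv,(15,80,60),(35,255,255))
for s,p in blobs(br,(365,145,400,175)):print("brass",s,p,onz(c,p,.02))
for s,p in blobs(cv2.inRange(hsv,(60,60,30),(95,255,255)),(175,140,265,230)):print("green",s,p,onz(c,p,.08))
for s,p in blobs(br,(180,180,230,230)):print("yel",s,p,onz(c,p,.07))
print("lid",[onz(c,p,.21).round(3) for p in((293,178),(365,245))],"pxdia", "campos",ray(c,(0,0))[0])
print(cs["wrist"]["tvec"],proj(cs["wrist"],onz(c,(381,158.5),.02)))
```

```text
brass 23 [382.3 158. ] [ 0.61292347 -0.07707578  0.02      ]
green 52 [214.5 182. ] [0.54675055 0.36612411 0.08      ]
yel 56 [204.  201.8] [0.49902028 0.39406607 0.07      ]
lid [array([0.52 , 0.181, 0.21 ]), array([0.375, 0.04 , 0.21 ])] pxdia campos [0.34347484 0.24304856 0.9533588 ]
[ 0.62437457 -0.03804653  0.39357605] [[428.82218332 432.3014365 ]]
```

View pics/b.png

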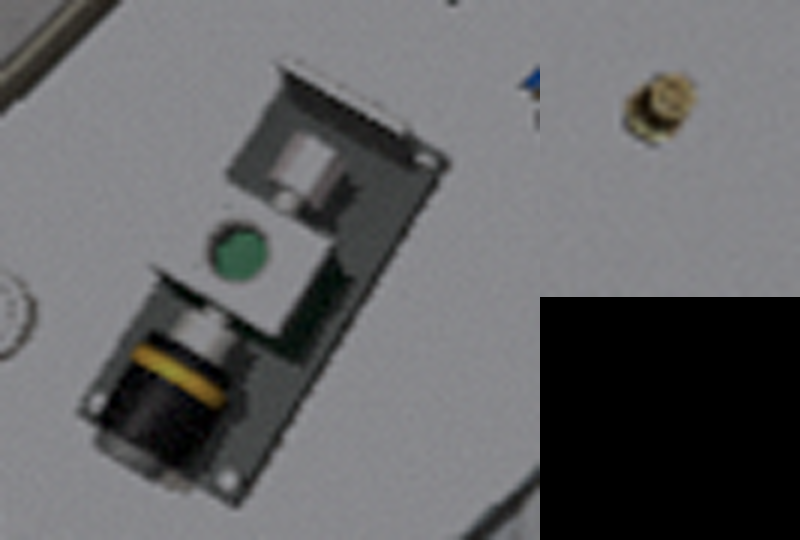

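View pics/wrist0.png

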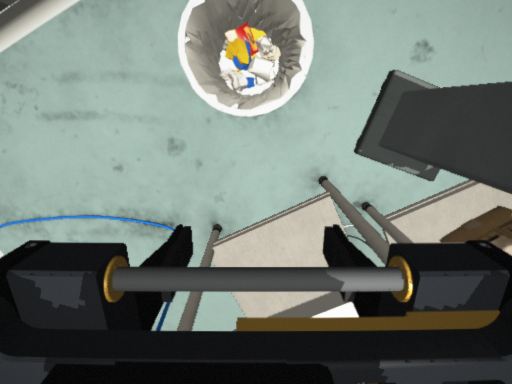

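The crop gives the recess mouth at full-frame (214.7,181.7). The base plate corners are at (214.7,224.2), (249.5,167.5) and (188.3,208.3), and the bolt head is just behind the block at about (226,168). The wrist view shows only the floor for now.

Run:
```python
from h import *
import pickle
cs=pickle.load(open("c0.pkl","rb"));c=cs["top"]
F=lambda p:(175+p[0]/6,140+p[1]/6)
b=[onz(c,F(p),.012)[:2] for p in((80,410),(238,505),(447,165))]
d=b[2]-b[1];e=b[1]-b[0];print("base",b,np.linalg.norm(d),np.linalg.norm(e),"yaw x",np.degrees(np.arctan2(d[1],d[0])),"from e",np.degrees(np.arctan2(e[1],e[0]))+90)
x=d/np.linalg.norm(d);y=np.array([-x[1],x[0]]);
print("origin from base",(b[0]+b[2])/2-x*.0025)
print("block",[onz(c,F(p),.085)[:2].round(4) for p in((150,268),(278,333),(333,240))],"recess",onz(c,F((238,250)),.085))
print("die top",onz(c,(382.2,157.8),.024),"bystd",onz(c,(328,168),.01)[:2],onz(c,(403,205),.01)[:2])
print("bottle",onz(c,(450,195),.2),onz(c,(500,180),.2),"tissue",onz(c,(440,150),.12),"lid base",onz(c,(330,215),.1))
print("caps",onz(c,(134,193),.024),onz(c,(172,192),.024))
s=r.sense();R=np.array(s["ee_rot"]).reshape(3,3);w=cs["wrist"];Rc=cv2.Rodrigues(np.array(w["rvec"]))[0]
print("cam in tool",R.T@(ray(w,(0,0))[0]-np.array(s["tcp_pos"])),"\n",R.T@Rc.T)
t=np.array([.613,-.077,.25]);print("to die hover",R.T@(t-np.array(s["tcp_pos"]))*1000)
```

```text
base [array([0.4928126 , 0.44580382]), array([0.4485328 , 0.37562871]), array([0.59997032, 0.28043712])] 0.17887079369028808 0.082977386284978 yaw x -32.15291511448259 from e -32.251517598496065
origin from base [0.54427488 0.36445092]
block [array([0.5399, 0.4016]), array([0.5109, 0.3486]), array([0.5495, 0.3255])] recess [0.54642437 0.36500122 0.085     ]
die top [ 0.61233115 -0.0754882   0.024     ] bystd [0.59241853 0.06809417] [ 0.4853289 -0.1233185]
bottle [ 0.47522685 -0.15075706  0.2       ] [ 0.50450531 -0.26081734  0.2       ] tissue [ 0.5996187  -0.18249157  0.12      ] lid base [0.45280659 0.08721994 0.1       ]
caps [0.53641262 0.58886282 0.024     ] [0.53605184 0.48723574 0.024     ]
cam in tool [ 0.08456065 -0.00034706 -0.09356853] 
 [[-3.77630438e-04 -9.51999874e-01 -3.06098181e-01]
 [ 9.99999790e-01 -5.20788957e-04  3.86022100e-04]
 [-5.26905543e-04 -3.06097971e-01  9.51999871e-01]]
to die hover [-553.3280662   349.97543552   41.93835393]
```

```bash
cat > go.py <<'E'
# usage: go.py x y z yaw_deg_of_tool_x [roll]: tells shift/turn for tool-down target
import sys
from h import *
from scipy.spatial.transform import Rotation as Ro
x,y,z,yaw=map(float,sys.argv[1:5]);tilt=float(sys.argv[5]) if len(sys.argv)>5 else 0
s=r.sense();R=np.array(s["ee_rot"]).reshape(3,3)
T=Ro.from_euler("z",yaw,degrees=True).as_matrix()@np.diag([1,-1,-1.])@Ro.from_euler("x",tilt,degrees=True).as_matrix()
print("shift",(R.T@(np.array([x,y,z])-np.array(s["tcp_pos"]))*1000).round(1),"turn",Ro.from_matrix(R.T@T).as_rotvec().round(4))
print("t",s["time_s"],"pos",np.round(s["tcp_pos"],4),"F",np.round(s["wrist_force"],1),"w",s["gripper_width"],"j",np.round(s["joints"],1))
E
python3 -m pendant '[[[0,0,-130],[0,0,0]],[[0,0,-130],[0,0,0]],[[0,0,-130],[0,0,0]],[[-553,350,-110],[0,0,1.335]],[[-553,350,-110],[0,0,1.335]],[[-553,350,-110],[0,0,1.335]],[[-553,350,-110],[0,0,1.335]],[[-553,350,-110],[0,0,1.335]],[[-553,350,-110],[0,0,1.335]],[[-553,350,-110],[0,0,1.335]]]' 1; python3 go.py .613 -.0765 .40 122.7
```

```text
time_s: 1.15
tcp_pos: [0.4057, -0.3392, 0.4124]
ee_rot: [[-0.811, 0.586, -0.0], [0.586, 0.811, 0.0], [0.0, 0.0, -1.0]]
wrist_force: [1.6, -1.1, 0.9]
gripper_width: 1.001
gripper_force: 0.0
shift [-14.1 334.3  12.5] turn [ 1.000e-04 -2.000e-04  3.743e-01]
t 1.15 pos [ 0.4057 -0.3392  0.4124] F [ 1.6 -1.1  0.9] w 1.0005006070739546 j [ -22.3    9.    -0.5   -0.   -80.5 -103.5]
```

```bash
python3 -m pendant '[[[-14,334,12],[0,0,0.374]],[[-14,334,12],[0,0,0.374]],[[-14,334,12],[0,0,0.374]],[[-14,334,12],[0,0,0.374]],[[-14,334,12],[0,0,0.374]],[[-14,334,12],[0,0,0.374]],[[-14,334,12],[0,0,0.374]],[[-14,334,212],[0,0,0.374]],[[-14,334,212],[0,0,0.374]],[[-14,334,212],[0,0,0.374]]]' 0.5;  python3 -m pendant '[[[0,0,50],[0,0,0]],[[0,0,50],[0,0,0]],[[0,0,50],[0,0,0]]]'
cat > die.py <<'E'
from h import *
import sys
z=float(sys.argv[1]) if len(sys.argv)>1 else .024
c=snap("wrist",sys.argv[2])
g=cv2.cvtColor(cv2.cvtColor(c["frame"],cv2.COLOR_RGB2BGR),cv2.COLOR_BGR2HSV)
m=cv2.inRange(g,(14,80,50),(36,255,255))
n,_,st,ce=cv2.connectedComponentsWithStats(m)
for i in range(1,n):
    if st[i,4]>60: print(st[i],ce[i].round(1),onz(c,ce[i],z/2).round(4))
E
python3 die.py .024 w1.png; python3 go.py .613 -.0765 .20 122.7
```

```text
time_s: 2.15
tcp_pos: [0.6104, -0.0766, 0.2488]
ee_rot: [[-0.546, 0.838, 0.0], [0.838, 0.546, 0.0], [0.0, 0.001, -1.0]]
wrist_force: [1.5, 0.3, 0.1]
gripper_width: 0.497
gripper_force: 0.0
time_s: 2.45
tcp_pos: [0.6111, -0.0775, 0.2011]
ee_rot: [[-0.546, 0.838, -0.001], [0.838, 0.546, -0.001], [-0.001, -0.001, -1.0]]
wrist_force: [0.6, -0.0, 1.2]
gripper_width: 0.502
gripper_force: 0.0
[251 177  20  23 343] [260.7 187.8] [ 0.6144 -0.0767  0.012 ]
[172 258   9  45 216] [175.5 281.1] [ 0.5924 -0.2336  0.012 ]
[330 258  14  45 261] [338.9 280.3] [ 0.7595 -0.1234  0.012 ]
[ 161  312  283   19 3961] [309.5 322.7] [ 0.768  -0.1952  0.012 ]
shift [0.3 1.2 3.1] turn [0.0029 0.0028 0.0066]
t 2.5 pos [ 0.6121 -0.0774  0.2031] F [0.4 0.4 0.5] w 0.5029876298938992 j [ 7.800e+00  2.540e+01 -7.900e+00  1.000e-01 -5.650e+01 -1.548e+02]
```

View pics/w1.png

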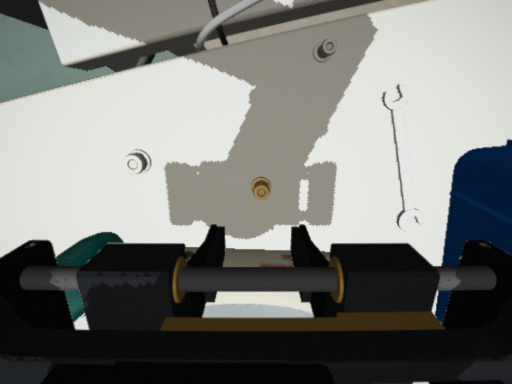

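The brass die is at (261,188), directly ahead of the fingers, with nothing between. Descending to grip its top 5 mm.

```bash
python3 -m pendant '[[[-1,1,50],[0,0,0]],[[-1,1,80],[0,0,0]],[[-1,1,100],[0,0,0]],[[-1,1,105],[0,0,0]],[[-1,1,110],[0,0,0]],[[-1,1,110],[0,0,0]],[[-1,1,110],[0,0,0]]]'; python3 die.py .024 w2.png
```

```text
time_s: 3.2
tcp_pos: [0.6131, -0.0775, 0.0925]
ee_rot: [[-0.545, 0.838, 0.004], [0.838, 0.545, 0.0], [-0.002, 0.003, -1.0]]
wrist_force: [-0.7, -0.2, 0.3]
gripper_width: 0.501
gripper_force: 0.0
[245 213  29  39 910] [259.1 231.3] [ 0.6145 -0.0771  0.012 ]
[172 257   9  46 248] [175.8 281. ] [ 0.5844 -0.146   0.012 ]
[330 258  14  45 326] [337.9 280. ] [ 0.6867 -0.0787  0.012 ]
[ 160  312  284   19 4097] [308.3 322.6] [ 0.6918 -0.1233  0.012 ]
```

View pics/w2.png

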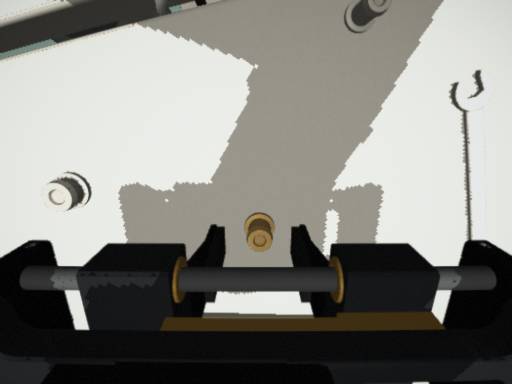

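The die's top is at (260,240), centred between the fingertips (about 213 and 300). Closing, then lifting.

```bash
python3 -m pendant '[[[0,0,0],[0,0,0]],[[0,0,0],[0,0,0]],[[0,0,0],[0,0,0]],[[0,0,0],[0,0,0]],[[0,0,0],[0,0,0]],[[0,0,0],[0,0,0]],[[0,0,0],[0,0,0]],[[0,0,0],[0,0,0]],[[0,0,-10],[0,0,0]],[[0,0,-20],[0,0,0]]]' 0; python3 die.py .024 w3.png; python3 go.py .613 -.0765 .36 122.7
```

```text
time_s: 4.25
tcp_pos: [0.6116, -0.0776, 0.1109]
ee_rot: [[-0.545, 0.838, -0.001], [0.838, 0.545, -0.0], [0.001, -0.001, -1.0]]
wrist_force: [1.1, 0.3, -0.1]
gripper_width: 0.22
gripper_force: 30.0
[242 215  32  39 940] [257.5 233.4] [ 0.6175 -0.0869  0.012 ]
[211 258   7  45 203] [213.5 280.9] [ 0.6106 -0.1436  0.012 ]
[297 258   8  45 223] [301.3 280.9] [ 0.6718 -0.1037  0.012 ]
[ 119  313  285   18 3998] [270.5 322.8] [ 0.6747 -0.1539  0.012 ]
shift [   0.4    1.3 -246.8] turn [0.0025 0.0019 0.0064]
t 4.3 pos [ 0.6129 -0.0776  0.1132] F [ 0.2 -0.1 -0. ] w 0.223379451707469 j [ 7.800e+00  3.130e+01 -1.290e+01  1.000e-01 -4.570e+01 -1.548e+02]
```

View pics/w3.png

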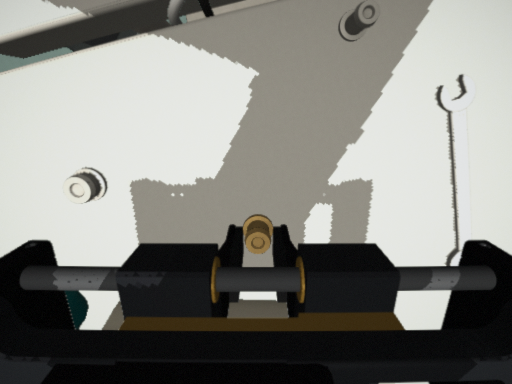

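The die is held upright between the tips at (258,235). Lifting high and swinging to the holder, turning by way of the joint's safe side.

```bash
python3 -m pendant '[[[0,0,-50],[0,0,0]],[[0,0,-100],[0,0,0]],[[0,0,-150],[0,0,0]],[[0,0,-200],[0,0,-0.15]],[[0,0,-247],[0,0,-0.3]],[[407,184,-247],[0,0,-2]],[[407,184,-247],[0,0,-2]],[[407,184,-247],[0,0,-2]],[[407,184,-247],[0,0,-2]],[[407,184,-247],[0,0,-2]]]'; python3 go.py .5455 .365 .36 -32.2
```

```text
time_s: 5.3
tcp_pos: [0.5731, 0.1712, 0.3585]
ee_rot: [[-0.998, -0.062, 0.001], [-0.062, 0.998, 0.001], [-0.001, 0.001, -1.0]]
wrist_force: [1.7, -0.1, 0.7]
gripper_width: 0.225
gripper_force: 30.0
shift [ 15.6 195.1  -1.4] turn [-1.0000e-03  1.2000e-03 -2.5178e+00]
t 5.3 pos [0.5731 0.1712 0.3585] F [ 1.7 -0.1  0.7] w 0.22511392122797547 j [  32.1   17.3    2.9   -0.   -75.5 -118.6]
```

```bash
python3 -m pendant '[[[16,195,0],[0,0,-2.518]],[[16,195,0],[0,0,-2.518]],[[16,195,0],[0,0,-2.518]],[[16,195,0],[0,0,-2.518]],[[16,195,0],[0,0,-2.518]],[[16,195,0],[0,0,-2.518]],[[16,195,0],[0,0,-2.518]],[[16,195,0],[0,0,-2.518]],[[16,195,0],[0,0,-2.518]],[[16,195,0],[0,0,-2.518]]]'; python3 go.py .5455 .365 .24 -32.2
```

```text
time_s: 6.3
tcp_pos: [0.547, 0.3632, 0.3581]
ee_rot: [[-0.009, -1.0, 0.0], [-1.0, 0.009, 0.0], [-0.0, -0.0, -1.0]]
wrist_force: [-0.2, -0.4, -0.9]
gripper_width: 0.221
gripper_force: 30.0
shift [ -1.8   1.5 118.1] turn [-3.0000e-04  3.0000e-04 -1.0176e+00]
t 6.3 pos [0.547  0.3632 0.3581] F [-0.2 -0.4 -0.9] w 0.22113333579242953 j [ 47.7  23.3  11.7  -0.  -78.4 -48.2]
```

```bash
python3 -m pendant '[[[-1,1,40],[0,0,-1.018]],[[-1,1,80],[0,0,-1.018]],[[-1,1,118],[0,0,-1.018]],[[-1,1,118],[0,0,-1.018]],[[-1,1,118],[0,0,-1.018]],[[-1,1,118],[0,0,-1.018]],[[-1,1,118],[0,0,-1.018]],[[-1,1,118],[0,0,-1.018]],[[-1,1,118],[0,0,-1.018]]]'; python3 die.py .17 w4.png;python3 go.py .5455 .365 .24 -32.2
```

```text
time_s: 7.2
tcp_pos: [0.5461, 0.3643, 0.2399]
ee_rot: [[0.842, -0.54, 0.0], [-0.54, -0.842, 0.0], [-0.0, -0.0, -1.0]]
wrist_force: [0.0, -1.0, -0.4]
gripper_width: 0.226
gripper_force: 30.0
[319  18  10  13  78] [323.9  24.1] [0.642  0.2392 0.085 ]
[313  41  10  12  78] [318.  47.] [0.6297 0.2514 0.085 ]
[ 243  215   31   40 1000] [257.6 234.1] [0.5135 0.3853 0.085 ]
[211 257   9  46 251] [214.2 280.4] [0.4923 0.4544 0.085 ]
[297 257   8  46 237] [301.1 280.4] [0.4418 0.3757 0.085 ]
[ 119  303  286   28 4125] [269.1 322.6] [0.412  0.4347 0.085 ]
shift [-0.9 -0.2 -0.1] turn [-0.0002  0.     -0.008 ]
t 7.25 pos [0.5461 0.3643 0.2399] F [-0.8 -0.  -0.7] w 0.22362740414814558 j [ 47.8  27.2   1.   -0.  -63.8   9.6]
```

View pics/w4.png

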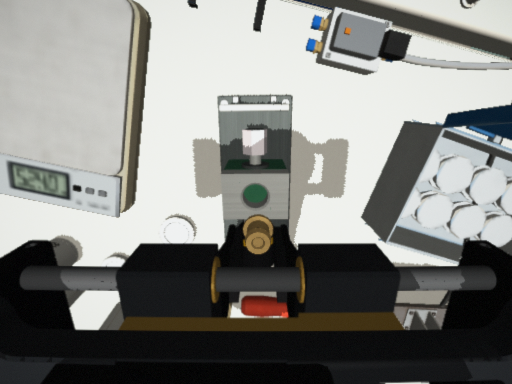

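The recess shows as the green circle at about (255,195) in the block's top. The bolt head is at (254,140), and the held die is at (258,238).

Run:
```python
from h import *
c=snap("wrist","w5.png")
a=c["frame"][:,:,::-1].copy();hsv=cv2.cvtColor(a,cv2.COLOR_BGR2HSV)
m=cv2.inRange(hsv,(50,70,20),(95,255,255));m[:175]=0;m[215:]=0;m[:,:235]=0;m[:,280:]=0
n,_,st,ce=cv2.connectedComponentsWithStats(m);i=1+np.argmax(st[1:,4])
ct=max(cv2.findContours(m,cv2.RETR_EXTERNAL,cv2.CHAIN_APPROX_NONE)[0],key=len)
el=cv2.fitEllipse(ct);print(st[i],ce[i],el)
s=r.sense();R=np.array(s["ee_rot"]).reshape(3,3);p=np.array(s["tcp_pos"])
M=onz(c,el[0],.085);Fl=onz(c,el[0],.067);print("mouth",M,"as floor",Fl,"in tool",R.T@(M-p)*1000)
for z in (.085,):
  e=[onz(c,(el[0][0]+dx,el[0][1]+dy),z) for dx,dy in((-el[1][0]/2,0),(el[1][0]/2,0))];print("dia",np.linalg.norm(e[0]-e[1]))
# die brass
b=cv2.inRange(hsv,(14,80,50),(36,255,255))[205:262,235:285]
ys,xs=np.nonzero(b);print("brass x",xs.min()+235,xs.max()+235,ys.min()+205,ys.max()+205)
def tl(px,tz):
    o,d=ray(c,px);o=R.T@(o-p);d=R.T@d;return (o+d*(tz/1000-o[2])/d[2])*1000
print("top ctr",tl((258,241),65),"tool pt proj",proj(c,[R@[0,0,.065]+p,R@[0,0,.089]+p]))
cv2.imwrite("pics/w5c.png",np.hstack([cv2.resize(a[170:270,200:310],None,fx=5,fy=5,interpolation=cv2.INTER_NEAREST)]))
```

```text
[244 184  23  19 326] [254.91717791 193.13803681] ((254.91796875, 193.15061950683594), (17.312482833862305, 21.98668098449707), 90.80962371826172)
mouth [0.55144139 0.3639667  0.085     ] as floor [0.54661987 0.36727861 0.067     ] in tool [  4.65103398  -2.50039553 154.78816094]
dia 0.01661402943991278
brass x 243 273 215 254
top ctr [ 1.08580219  0.30668267 65.        ] tool pt proj [[257.52998945 242.492338  ]
 [257.52922274 226.80167808]]
```

View pics/w5c.png

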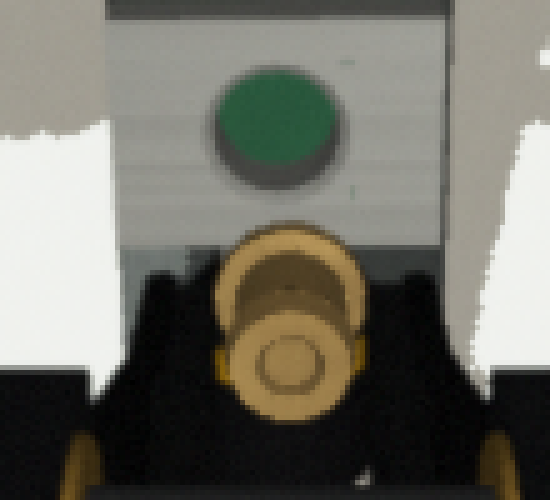

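Run:
```python
from h import *
c=r.capture("wrist");s=r.sense();R=np.array(s["ee_rot"]).reshape(3,3);p=np.array(s["tcp_pos"])
for q in((255.2,195.0),(255.6,195.6)):
  M=onz(c,q,.085);print(M,R.T@(M-p)*1000)
for n,q in(("tl",(107/5,18/5)),("tr",(452/5,18/5)),("bl",(120/5,246/5)),("br",(443/5,246/5))):
  M=onz(c,(199.6+q[0],169.6+q[1]),.085);print(n,M,(R.T@(M-p)*1000).round(1))
print(s["tcp_pos"])
```

```text
[0.54974647 0.36474234 0.085     ] [  2.79025941  -2.22129611 154.75217558]
[0.54902751 0.36474788 0.085     ] [  2.1816628   -1.83848514 154.75211509]
tl [0.585157   0.38007577 0.085     ] [ 24.4 -34.2 154.8]
tr [0.55024415 0.32559965 0.085     ] [ 24.3  30.5 154.7]
bl [0.54575653 0.40454127 0.085     ] [-22.  -33.6 154.8]
br [0.51124739 0.35068861 0.085     ] [-22.1  30.4 154.7]
[0.54618575 0.36435072 0.23975181]
```

```bash
python3 -m pendant '[[[2,-2,30],[0,0,0]],[[2,-2,55],[0,0,0]],[[2,-2,60],[0,0,0]],[[2,-2,60],[0,0,0]],[[2,-2,60],[0,0,0]]]'
python3 - <<'E'
from h import *
c=snap("wrist","w6.png");a=c["frame"][:,:,::-1]
cv2.imwrite("pics/w6c.png",cv2.resize(a[170:270,200:310],None,fx=5,fy=5,interpolation=cv2.INTER_NEAREST))
E
```

```text
time_s: 7.85
tcp_pos: [0.5497, 0.3655, 0.1811]
ee_rot: [[0.843, -0.538, 0.002], [-0.538, -0.843, 0.001], [0.001, -0.002, -1.0]]
wrist_force: [0.5, 0.2, 0.3]
gripper_width: 0.223
gripper_force: 30.0
```

View pics/w6c.png

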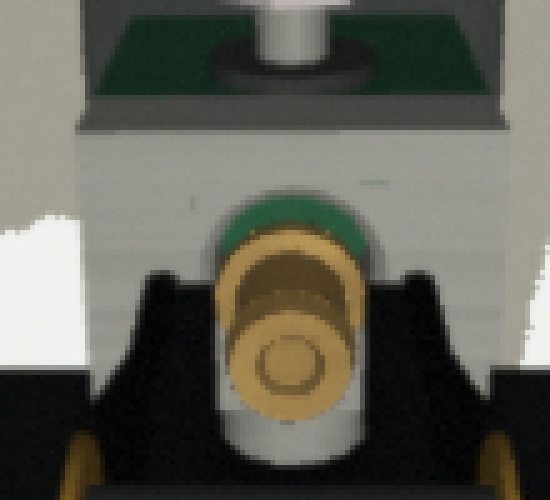

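Eight to ten millimetres out from home, the mouth is centred at about crop x 293 and the flange at 290.5, which is well aligned laterally. I've used my 10 picture views, so I'll work from numbers now.

Run:
```python
from h import *
c=r.capture("wrist");s=r.sense();R=np.array(s["ee_rot"]).reshape(3,3);p=np.array(s["tcp_pos"])
for q in((293,130),(293,190),(205,270),(382,270),(78,130),(508,128)):
  M=onz(c,(199.6+q[0]/5,169.6+q[1]/5),.085);print(q,(R.T@(M-p)*1000).round(1))
print(p)
```

```text
(293, 130) [21.8  0.4 96.4]
(293, 190) [12.4  0.4 96.4]
(205, 270) [ -0.7 -13.   96.4]
(382, 270) [-0.7 14.  96.3]
(78, 130) [ 21.8 -31.3  96.5]
(508, 128) [22.1 32.1 96.3]
[0.54960096 0.3655889  0.18139229]
```

```bash
python3 -m pendant '[[[-1,0.4,0],[0,0,0]],[[-1,0.4,4],[0,0,0]],[[-1,0.4,6],[0,0,0]],[[-1,0.4,8],[0,0,0]],[[-1,0.4,10],[0,0,0]],[[-1,0.4,12],[0,0,0]],[[-1,0.4,12],[0,0,0]]]'; python3 -m pendant '[[[0,0,2],[0,0,0]],[[0,0,4],[0,0,0]],[[0,0,6],[0,0,0]],[[0,0,6],[0,0,0]]]'
```

```text
time_s: 8.65
tcp_pos: [0.548, 0.3652, 0.1672]
ee_rot: [[0.843, -0.538, -0.0], [-0.538, -0.843, -0.0], [-0.0, 0.0, -1.0]]
wrist_force: [1.4, -0.2, -1.3]
gripper_width: 0.222
gripper_force: 30.0
time_s: 9.05
tcp_pos: [0.548, 0.3653, 0.1613]
ee_rot: [[0.843, -0.538, 0.0], [-0.538, -0.843, 0.0], [0.0, -0.0, -1.0]]
wrist_force: [2.5, 0.8, -1.0]
gripper_width: 0.223
gripper_force: 30.0
```

```bash
python3 -m pendant '[[[0,0,1],[0,0,0]],[[0,0,2],[0,0,0]],[[0,0,3],[0,0,0]],[[0,0,3],[0,0,0]]]';python3 -m pendant '[[[0,0,0.5],[0,0,0]],[[0,0,1],[0,0,0]],[[0,0,1.5],[0,0,0]],[[0,0,1.5],[0,0,0]]]'
```

```text
time_s: 9.45
tcp_pos: [0.548, 0.3653, 0.1586]
ee_rot: [[0.843, -0.538, 0.0], [-0.538, -0.843, 0.0], [0.0, -0.0, -1.0]]
wrist_force: [2.2, -0.2, 0.7]
gripper_width: 0.223
gripper_force: 30.0
time_s: 9.85
tcp_pos: [0.5481, 0.3652, 0.1577]
ee_rot: [[0.843, -0.538, 0.001], [-0.538, -0.843, 0.0], [0.0, -0.001, -1.0]]
wrist_force: [1.6, -0.7, 3.8]
gripper_width: 0.225
gripper_force: 30.0
```

```bash
python3 -m pendant '[[[0,0,1],[0,0,0]],[[0,0,1],[0,0,0]]]';python3 -m pendant '[[[0,0,1],[0,0,0]],[[0,0,1],[0,0,0]]]'
```

```text
time_s: 10.05
tcp_pos: [0.5482, 0.3652, 0.1576]
ee_rot: [[0.843, -0.537, 0.001], [-0.537, -0.843, 0.0], [0.001, -0.001, -1.0]]
wrist_force: [0.3, -0.5, 7.4]
gripper_width: 0.228
gripper_force: 30.0
time_s: 10.25
tcp_pos: [0.5482, 0.3652, 0.1576]
ee_rot: [[0.844, -0.537, 0.002], [-0.537, -0.844, 0.0], [0.001, -0.001, -1.0]]
wrist_force: [-1.5, -2.9, 10.6]
gripper_width: 0.226
gripper_force: 30.0
```

```bash
python3 -m pendant '[[[0,0,-3],[0,0,0]],[[0,0,-3],[0,0,0]]]'; python3 -m pendant '[[[0,0,0],[0,0,0]],[[0,0,0],[0,0,0]],[[0,0,0],[0,0,0]],[[0,0,-10],[0,0,0]],[[0,0,-25],[0,0,0]],[[0,0,-25],[0,0,0]]]' 0.4
python3 - <<'E'
from h import *
c=snap("wrist","w7.png");s=r.sense();R=np.array(s["ee_rot"]).reshape(3,3);p=np.array(s["tcp_pos"])
hsv=cv2.cvtColor(c["frame"][:,:,::-1].copy(),cv2.COLOR_BGR2HSV)
m=cv2.inRange(hsv,(14,80,50),(36,255,255))
n,_,st,ce=cv2.connectedComponentsWithStats(m)
for i in range(1,n):
    if st[i,4]>60: print(st[i],ce[i].round(1),(R.T@(onz(c,ce[i],.091)-p)*1000).round(1),[np.round((R.T@(onz(c,q,.091)-p)*1000),1) for q in((st[i,0],ce[i][1]),(st[i,0]+st[i,2],ce[i][1]))])
E
```

```text
time_s: 10.45
tcp_pos: [0.548, 0.3653, 0.1581]
ee_rot: [[0.843, -0.538, 0.0], [-0.538, -0.843, 0.0], [0.0, -0.001, -1.0]]
wrist_force: [2.7, -0.9, 0.3]
gripper_width: 0.224
gripper_force: 30.0
time_s: 11.05
tcp_pos: [0.5488, 0.3661, 0.1859]
ee_rot: [[0.843, -0.537, 0.004], [-0.537, -0.843, 0.003], [0.002, -0.005, -1.0]]
wrist_force: [0.1, 0.8, 0.1]
gripper_width: 0.398
gripper_force: 0.0
[337   0  13  16 130] [343.7   8.1] [142.2  51.3  93.5] [array([142.1,  47.2,  93.5]), array([142.2,  55.1,  93.4])]
[329  29  13  16 124] [335.9  36.8] [126.4  47.8  93.5] [array([126.4,  43.5,  93.5]), array([126.4,  51.6,  93.4])]
[247 206  26  29 615] [259.4 219.4] [ 3.8  0.6 93.5] [array([ 3.7, -8.7, 93.6]), array([ 3.8, 10.8, 93.5])]
[186 257  13  46 321] [190.8 279.9] [-50.  -55.2  93.7] [array([-50. , -59.2,  93.7]), array([-49.9, -48.5,  93.6])]
[317 257  13  46 314] [324.4 280. ] [-49.7  53.6  93.4] [array([-49.7,  47.6,  93.4]), array([-49.7,  58.2,  93.3])]
[ 145  303  286   28 4256] [292.5 322.3] [-92.9  29.5  93.4] [array([-94.1, -98.9,  93.8]), array([-94. , 150.9,  93.1])]
```

```bash
python3 -m pendant '[[[0,0,0],[0,0,0]],[[0,0,0],[0,0,0]],[[0,0,0],[0,0,0]],[[0,0,0],[0,0,0]],[[0,0,0],[0,0,0]],[[0,0,8],[0,0,0]],[[0,0,15],[0,0,0]],[[0,0,19],[0,0,0]],[[0,0,21],[0,0,0]],[[0,0,22],[0,0,0]]]' 0; python3 -m pendant '[[[0,0,2],[0,0,0]],[[0,0,3],[0,0,0]],[[0,0,3],[0,0,0]]]';python3 -m pendant '[[[0,0,2],[0,0,0]],[[0,0,3],[0,0,0]],[[0,0,3],[0,0,0]]]'
```

```text
time_s: 12.1
tcp_pos: [0.5478, 0.365, 0.1613]
ee_rot: [[0.843, -0.538, -0.001], [-0.538, -0.843, -0.001], [0.0, 0.001, -1.0]]
wrist_force: [-2.1, -1.6, 5.2]
gripper_width: 0.002
gripper_force: 2.5
time_s: 12.4
tcp_pos: [0.5478, 0.365, 0.1612]
ee_rot: [[0.844, -0.537, 0.001], [-0.537, -0.844, -0.0], [0.001, -0.0, -1.0]]
wrist_force: [-6.0, -2.7, 11.1]
gripper_width: 0.003
gripper_force: 6.1
time_s: 12.7
tcp_pos: [0.548, 0.3651, 0.1611]
ee_rot: [[0.844, -0.536, 0.002], [-0.536, -0.844, 0.0], [0.002, -0.001, -1.0]]
wrist_force: [-8.8, -3.6, 22.9]
gripper_width: 0.005
gripper_force: 11.3
```

```bash
python3 -m pendant '[[[0,0,3],[0,0,0]],[[0,0,5],[0,0,0]],[[0,0,5],[0,0,0]]]';python3 -m pendant '[[[0,0,3],[0,0,0]],[[0,0,5],[0,0,0]],[[0,0,5],[0,0,0]],[[0,0,5],[0,0,0]]]'
```

```text
time_s: 13.0
tcp_pos: [0.5482, 0.3653, 0.161]
ee_rot: [[0.845, -0.535, 0.005], [-0.535, -0.845, 0.0], [0.004, -0.003, -1.0]]
wrist_force: [-15.6, -7.8, 39.9]
gripper_width: 0.009
gripper_force: 20.2
time_s: 13.4
tcp_pos: [0.5484, 0.3654, 0.1609]
ee_rot: [[0.846, -0.534, 0.008], [-0.534, -0.846, 0.001], [0.006, -0.005, -1.0]]
wrist_force: [-22.4, -10.1, 57.7]
gripper_width: 0.005
gripper_force: 28.9
```

```bash
python3 -m pendant '[[[0,0,3],[0,0,0]],[[0,0,3],[0,0,0]],[[0,0,3],[0,0,0]]]'; python3 -m pendant '[[[0,0,-10],[0,0,0]],[[0,0,-20],[0,0,0]],[[0,0,-50],[0,0,0]],[[0,0,-83],[0,0,0]],[[49,0,-83],[0,0,0]],[[49,0,-83],[0,0,0]],[[49,0,-83],[0,0,0]]]'; python3 go.py .5893 .3386 .225 -32.5
cat > bolt.py <<'E'
from h import *
import sys
X=np.array([.843,-.538,0]);Y=np.array([.538,.843,0]);H=np.array([.5893,.3386,.055])
c=snap("wrist",sys.argv[1]);g=cv2.cvtColor(c["frame"],cv2.COLOR_RGB2GRAY).astype(float)
# sample ray-plane strip: at plane z=.066 (top of head), x along axis +-8mm, y +-18mm
ys=np.arange(-20,20.1,.5);xs=np.arange(-7,7.1,1.)
P=np.array([[H+X*x/1e3+Y*y/1e3+[0,0,.011] for y in ys] for x in xs])
q=proj(c,P.reshape(-1,3)).astype(np.float32)
v=cv2.remap(g.astype(np.float32),q[:,0].reshape(len(xs),-1),q[:,1].reshape(len(xs),-1),cv2.INTER_LINEAR)
m=np.median(v,0)
print("head px",proj(c,H+[0,0,.011]));print(" ".join(f"{y:g}:{a:.0f}" for y,a in zip(ys,m)))
o=ray(c,(0,0))[0]-H;oy,oz=o@Y*1e3,o[2]*1e3
d=np.abs(np.gradient(m))
for i in range(1,len(d)-1):
    if d[i]>3 and d[i]>=d[i-1] and d[i]>d[i+1]:
        A=np.array([oy,oz]);D=np.array([ys[i],11])-A;rr=12.7
        k=np.roots([D@D,2*A@D,A@A-rr*rr])
        th=[np.degrees(np.arctan2(*(A+t.real*D)[::-1])) for t in k]
        print("edge y",ys[i],"grad",round(np.gradient(m)[i],1),"theta",np.round(th,1),"imag" if abs(k[0].imag)>1e-9 else "","a:",[round((t-30+30)%60-30,1) for t in th])
E
python3 bolt.py b1.png
```

```text
time_s: 13.7
tcp_pos: [0.5487, 0.3655, 0.1609]
ee_rot: [[0.846, -0.533, 0.009], [-0.533, -0.846, 0.002], [0.007, -0.006, -1.0]]
wrist_force: [-25.8, -12.0, 68.3]
gripper_width: 0.007
gripper_force: 33.9
time_s: 14.4
tcp_pos: [0.5897, 0.338, 0.2237]
ee_rot: [[0.842, -0.54, -0.001], [-0.54, -0.842, -0.001], [-0.001, 0.001, -1.0]]
wrist_force: [-1.2, 0.1, 0.2]
gripper_width: 0.005
gripper_force: 0.0
shift [-0.7 -0.3 -1.3] turn [ 0.0014  0.0009 -0.0029]
t 14.4 pos [0.5897 0.338  0.2237] F [-1.2  0.1  0.2] w 0.005320884111880364 j [ 43.4  30.2   3.6  -0.  -63.5  13.9]
head px [[256.98554884 197.30876475]]
-20:60 -19.5:60 -19:60 -18.5:59 -18:59 -17.5:59 -17:59 -16.5:59 -16:59 -15.5:59 -15:59 -14.5:59 -14:59 -13.5:59 -13:59 -12.5:60 -12:59 -11.5:60 -11:62 -10.5:65 -10:71 -9.5:81 -9:95 -8.5:120 -8:154 -7.5:168 -7:172 -6.5:173 -6:172 -5.5:172 -5:173 -4.5:173 -4:173 -3.5:172 -3:172 -2.5:173 -2:173 -1.5:173 -1:173 -0.5:173 0:173 0.5:173 1:172 1.5:173 2:172 2.5:171 3:168 3.5:159 4:152 4.5:150 5:149 5.5:149 6:150 6.5:149 7:149 7.5:149 8:149 8.5:149 9:149 9.5:149 10:149 10.5:149 11:148 11.5:148 12:143 12.5:135 13:106 13.5:77 14:64 14.5:59 15:58 15.5:58 16:58 16.5:58 17:58 17.5:58 18:59 18.5:59 19:59 19.5:59 20:58
edge y -8.5 grad 29.7 theta [-136.1  132.3]  a: [np.float64(13.9), np.float64(-17.7)]
edge y 3.5 grad -8.1 theta [-72.3  74.1]  a: [np.float64(17.7), np.float64(-15.9)]
edge y 13.0 grad -29.2 theta [3. 3.] imag a: [np.float64(-27.0), np.float64(-27.0)]
```

```bash
for i in 1 2 3; do python3 -m pendant '[[[0,0,0],[0,0,0]],[[0,0,0],[0,0,0]],[[0,0,0],[0,0,0]],[[0,0,0],[0,0,0]],[[0,0,0],[0,0,0]],[[0,0,0],[0,0,0]],[[0,0,0],[0,0,0]],[[0,0,0],[0,0,0]],[[0,0,0],[0,0,0]],[[0,0,0],[0,0,0]]]' 0.55 | head -1; done
cat >> bolt.py <<'E'
from scipy.optimize import least_squares
def cross(lo,hi,lev):
    i=[k for k in range(len(ys)-1) if lo<=ys[k]<hi and (m[k]-lev)*(m[k+1]-lev)<=0]
    k=i[0];return ys[k]+.5*(m[k]-lev)/(m[k]-m[k+1])
pk=np.median(m[(ys>-5)&(ys<0)]);pr=np.median(m[(ys>6)&(ys<10)])
e=np.array([cross(-13,-5,(60+pk)/2),cross(-3,9,(pk+pr)/2),cross(10,17,(58+pr)/2)])
def mod(p):
    th=np.radians(p[0]+np.array([150,90,30]));V=np.c_[12.7*np.cos(th)+p[1],12.7*np.sin(th)]
    return oy+(V[:,0]-oy)*(oz-11)/(oz-V[:,1])-e
s=least_squares(mod,[-10,0]);print("t",r.sense()["time_s"],"edges",e.round(2),"a,y0",s.x.round(2),"res",s.fun.round(2))
E
python3 bolt.py b2.png | tail -4
```

```text
time_s: 15.45
time_s: 16.45
time_s: 17.45
edge y -8.5 grad 26.5 theta [-136.3  132.4]  a: [np.float64(13.7), np.float64(-17.6)]
edge y 3.0 grad -4.9 theta [-75.1  76.4]  a: [np.float64(14.9), np.float64(-13.6)]
edge y 13.0 grad -31.8 theta [2.9 2.9] imag a: [np.float64(-27.1), np.float64(-27.1)]
t 17.5 edges [-9.    2.84 12.88] a,y0 [-6.15  1.38] res [ 0.25 -0.08 -0.17]
```

```bash
for i in 1 2 3 4; do python3 -m pendant '[[[0,-1,0],[0,0,0]],[[0,-1,0],[0,0,0]],[[0,-1,0],[0,0,0]],[[0,-1,0],[0,0,0]],[[0,-1,0],[0,0,0]],[[0,-1,0],[0,0,0]],[[0,-1,0],[0,0,0]],[[0,-1,0],[0,0,0]],[[0,-1,0],[0,0,0]],[[0,-1,0],[0,0,0]]]' 0.55 | head -2|tail -1; done; python3 bolt.py b3.png; python3 go.py .5893 .3386 .106 -32.6
```

```text
tcp_pos: [0.5898, 0.3397, 0.2251]
tcp_pos: [0.5903, 0.3405, 0.2251]
tcp_pos: [0.5909, 0.3414, 0.2251]
tcp_pos: [0.5914, 0.3422, 0.2251]
head px [[261.78714254 196.14117553]]
-20:63 -19.5:64 -19:63 -18.5:63 -18:62 -17.5:62 -17:62 -16.5:62 -16:62 -15.5:62 -15:62 -14.5:61 -14:61 -13.5:61 -13:62 -12.5:62 -12:62 -11.5:62 -11:63 -10.5:69 -10:77 -9.5:102 -9:128 -8.5:150 -8:169 -7.5:172 -7:174 -6.5:174 -6:174 -5.5:174 -5:174 -4.5:174 -4:174 -3.5:174 -3:174 -2.5:174 -2:174 -1.5:174 -1:174 -0.5:174 0:174 0.5:174 1:173 1.5:171 2:169 2.5:165 3:164 3.5:163 4:163 4.5:162 5:162 5.5:163 6:163 6.5:163 7:163 7.5:163 8:163 8.5:163 9:163 9.5:163 10:163 10.5:162 11:160 11.5:156 12:136 12.5:114 13:90 13.5:68 14:63 14.5:60 15:60 15.5:60 16:60 16.5:61 17:60 17.5:60 18:60 18.5:60 19:61 19.5:62 20:62
edge y -9.5 grad 25.1 theta [-145.6  139.4]  a: [np.float64(4.4), np.float64(-10.6)]
edge y 13.0 grad -22.9 theta [2. 2.] imag a: [np.float64(-28.0), np.float64(-28.0)]
t 21.55 edges [-9.21  2.05 12.57] a,y0 [-3.42  1.29] res [ 0.11 -0.02 -0.1 ]
shift [  0.2   4.2 119.1] turn [-0.     -0.      0.0011]
t 21.55 pos [0.5914 0.3422 0.2251] F [-0.3  0.  -0.6] w 0.5506875903724928 j [ 43.6  30.4   4.2   0.  -63.8  13.9]
```

```bash
python3 -m pendant '[[[0,2.9,0],[0,0,0]],[[0,2.9,30],[0,0,0]],[[0,2.9,60],[0,0,0]],[[0,2.9,80],[0,0,0]],[[0,2.9,95],[0,0,0]],[[0,2.9,105],[0,0,0]],[[0,2.9,113],[0,0,0]],[[0,2.9,119],[0,0,0]],[[0,2.9,119],[0,0,0]],[[0,2.9,119],[0,0,0]]]' 0.45; python3 go.py .59 .3397 .106 -32.6
```

```text
time_s: 22.55
tcp_pos: [0.5902, 0.34, 0.1067]
ee_rot: [[0.843, -0.538, 0.001], [-0.538, -0.843, 0.001], [0.0, -0.001, -1.0]]
wrist_force: [-0.2, 0.3, -0.3]
gripper_width: 0.451
gripper_force: 0.0
shift [0.  0.4 0.7] turn [-0.0011 -0.0005  0.0014]
t 22.55 pos [0.5902 0.34   0.1067] F [-0.2  0.3 -0.3] w 0.4513041263448439 j [ 43.5  36.7  -3.1   0.  -50.1  13.9]
```

```bash
W='[[[0,0,0],[0,0,0]],[[0,0,0],[0,0,0]],[[0,0,0],[0,0,0]],[[0,0,0],[0,0,0]],[[0,0,0],[0,0,0]],[[0,0,0],[0,0,0]],[[0,0,0],[0,0,0]],[[0,0,0],[0,0,0]],[[0,0,0],[0,0,0]],[[0,0,0],[0,0,0]]]' ; : ; python3 -m pendant '[[[0,0,0],[0,0,0]],[[0,0,0],[0,0,0]],[[0,0,0],[0,0,0]],[[0,0,0],[0,0,0]],[[0,0,0],[0,0,0]],[[0,0,0],[0,0,0]],[[0,0,0],[0,0,0]],[[0,0,0],[0,0,0]],[[0,0,0],[0,0,0]],[[0,0,0],[0,0,0]]]' | head -1;  python3 -m pendant '[[[0,0,0],[0,0,0]],[[0,0,0],[0,0,0]],[[0,0,0],[0,0,0]],[[0,0,0],[0,0,0]],[[0,0,0],[0,0,0]],[[0,0,0],[0,0,0]],[[0,0,0],[0,0,0]],[[0,0,0],[0,0,0]],[[0,0,0],[0,0,0]],[[0,0,0],[0,0,0]]]' | head -1; python3 -m pendant '[[[0,0,0],[0,0,0]],[[0,0,0],[0,0,0]],[[0,0,0],[0,0,0]],[[0,0,0],[0,0,0]],[[0,0,0],[0,0,0]],[[0,0,0],[0,0,0]],[[0,0,0],[0,0,0]],[[0,0,0],[0,0,0]]]' 0; python3 -c "
from h import *
s=r.sense();print(s['gripper_width']*87,s['moment'],s['wrist_force'])"
```

```text
time_s: 23.55
time_s: 24.55
time_s: 25.35
tcp_pos: [0.5899, 0.34, 0.1061]
ee_rot: [[0.843, -0.538, 0.0], [-0.538, -0.843, 0.0], [0.0, -0.001, -1.0]]
wrist_force: [0.3, 1.2, -1.1]
gripper_width: 0.25
gripper_force: 30.0
21.730515823965675 [ 0.32081099 -0.11952755  0.08168166] [ 0.31674008  1.22779513 -1.07999919]
```

```bash
for i in 1 2 3; do python3 -m pendant '[[[0,0,0],[0,0,0]],[[0,0,0],[0,0,0]],[[0,0,0],[0,0,0]],[[0,0,0],[0,0,0]],[[0,0,0],[0,0,0]],[[0,0,0],[0,0,0]],[[0,0,0],[0,0,0]],[[0,0,0],[0,0,0]],[[0,0,0],[0,0,0]],[[0,0,0],[0,0,0]]]' >/dev/null; python3 -c "
from h import *
s=r.sense();X=np.array([.843,-.538,0]);print(s['time_s'],s['gripper_width']*87,s['gripper_force'],np.array(s['moment'])@X,np.round(s['wrist_force'],1),np.round(s['tcp_pos'],4),np.array(s['ee_rot'])[2])
c=snap('wrist','h%d.png'%s['time_s']);hsv=cv2.cvtColor(c['frame'][:,:,::-1].copy(),cv2.COLOR_BGR2HSV)
R=np.array(s['ee_rot']);p=np.array(s['tcp_pos']);print('die px expected',proj(c,R@[-.049,0,.015]+p))
n,_,st,ce=cv2.connectedComponentsWithStats(cv2.inRange(hsv,(14,80,50),(36,255,255)));print([(st[i].tolist(),ce[i].round(0)) for i in range(1,n) if st[i,4]>80])
"; done
```

```text
26.35 21.83727291210484 29.998833211138844 0.8326004124301482 [ 2.2  3.3 -2.7] [0.59   0.3399 0.1061] [ 1.18085396e-04 -5.16973949e-04 -9.99999859e-01]
die px expected [[257.62004953 368.37952765]]
[([366, 43, 19, 23, 243], array([376.,  55.])), ([423, 69, 13, 12, 104], array([429.,  74.])), ([354, 81, 18, 22, 224], array([364.,  92.])), ([207, 257, 10, 46, 252], array([211., 280.])), ([300, 258, 9, 45, 220], array([305., 280.])), ([123, 313, 285, 18, 4085], array([273., 323.]))]
27.4 21.846335263988593 29.997545778751373 1.3728361143879633 [ 3.8  3.6 -3.8] [0.59   0.3399 0.1061] [ 1.05977868e-04 -5.70185902e-04 -9.99999832e-01]
die px expected [[257.56959275 368.4300299 ]]
[([366, 43, 19, 23, 240], array([376.,  55.])), ([424, 69, 12, 12, 104], array([429.,  74.])), ([354, 81, 18, 22, 226], array([364.,  92.])), ([207, 258, 10, 45, 252], array([211., 280.])), ([300, 258, 9, 45, 219], array([305., 280.])), ([123, 312, 285, 19, 4082], array([273., 323.]))]
28.45 21.72351505156574 29.997292128391564 1.3749951362872952 [ 3.2  4.2 -3. ] [0.5899 0.3399 0.1061] [ 1.24666548e-04 -5.57455305e-04 -9.99999837e-01]
die px expected [[257.57752916 368.43050991]]
[([366, 43, 19, 23, 241], array([376.,  55.])), ([423, 69, 13, 12, 102], array([429.,  74.])), ([354, 81, 18, 22, 225], array([364.,  92.])), ([207, 258, 10, 45, 252], array([211., 280.])), ([300, 258, 9, 45, 215], array([305., 280.])), ([123, 312, 285, 19, 4086], array([273., 323.]))]
```

```bash
python3 -c "
from station import r
print(r.finish_job())"
```

```text
the job is handed in; nothing more can be done
None
```

I handed the job in at about 28.5 s. The brass die was pressed home with about 68 N: its top stopped 6 mm above the block. The gripper was still holding the bolt head by two opposite flats at 30 N, with the opening steady at about 21.8 mm for the last 3 s. After the press I did not check the die again with a camera.

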